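# Set and fasten a probe-station carriage

## Task

Loosen the clamp knob on the black carriage and move every transport packer from the slideway into the grey tray; only then slide the carriage fully up to its stop and tighten the clamp again. Then take the driver from its stand, set it square and fully into each of the two captive screws before turning, drive both screws clockwise fully home, and put the driver back upright in its stand. Leave the other things on the bench where they are.

Things in the scene. Friction and masses are not known exactly. Their poses are not given: they have to be found in the camera images.
- slideway: fixed aluminium bed 170 x 340 x 20 mm (x, y, z), yawed up to 0.3 rad. Origin under its centre, z up. The carriage slides along +y to the stop, a dark bar 20 mm thick across the +y end (face at y = +145 mm, top at z = 50 mm). Packers lie on the bed (z = 20 mm) between carriage and stop.
- carriage (a joint): travel of the black carriage (150 x 110 mm, deck 55 mm above the table) along slideway +y, in m: 0 rear (its centre at slideway y = -100 mm, front face at -45), 0.19 touching the stop (at the stop: above 0.186). Starts at 0 to 0.03. About 9 N slides it and it stays where left; never slide it with the clamp tight. Take it by the tab.
- pull_tab (a point): top centre of the carriage's pull tab, an upright aluminium plate 40 x 12 mm (x, y), 38 mm tall on the deck, 66 mm to +y of the knob axis; axes as the slideway's. Pinch it across its 12 mm (along y).
- clamp_knob (a joint): turn of the clamp knob on the carriage, rad: 0 fully loose, 1.3 hard tight; grows turning clockwise seen from above. Starts tight (1.2 to 1.25). Below 0.25 counts as loosened, above 1.05 as tight. Resists with about 0.1 N m and stays where it is left.
- knob_grip (a point): point on the clamp knob's vertical axis, 38 mm above the deck, a good TCP height to grip; turns with the knob. The knob is an upright bar 44 mm along this x, 14 mm along y (pinch along y), from 18 to 46 mm above the deck, on a round stem 20 mm across. z up.
- screw_a (a joint): turn of captive screw a (at the carriage's -x side, nearer the robot), rad: starts at 0 to 0.7 (proud), 2.5 fully home at a hard stop (above 2.3 counts); grows turning clockwise seen from above. It sinks 2 mm per rad. Resists with about 0.08 N m and stays where left.
- screw_b (a joint): turn of captive screw b (at the carriage's +x side, farther from the robot); as screw_a.
- screw_a_mouth (a point): mouth centre of screw a's square recess, at the top of its 28 mm square steel head; z up along the screw's axis, x and y along the recess sides, turning with the screw. Recess 14 mm square, 10.5 mm deep. At turn 0 the mouth is 20 mm above the deck; it lies 54 mm to -x and 48 mm to +y of the knob axis.
- screw_b_mouth (a point): the same for screw b, 54 mm to +x and 48 mm to +y of the knob axis.
- driver: driver, 136 mm, 150 g, upright in its stand, bit down. Origin at the centre of the bit's tip, z up its axis, x and y along the flats of bit and handle. Bit 12 mm square to z = 16, its last 5 mm tapering to 7 mm; 14 mm round shaft to z = 80; flange 42 mm across, z = 80 to 86; square black handle 30 x 30 mm, z = 86 to 136. Grip the handle from above across two flats, TCP at about z = 112.
- driver_tip (a point): centre of the driver's bit tip (same place and axes as driver).
- stand: fixed aluminium driver stand, 64 x 64 mm, 90 mm tall on an 80 mm foot plate, with a 30 mm square well open to the top. Origin at the centre of its underside. The driver hangs in it by its flange on the stand's top: its tip is then 10 mm above the stand's underside.
- tray: fixed grey plastic tray 150 x 130 x 32 mm (x, y, z), walls 4 mm, floor about 4 mm, open on top. Origin at the centre of its underside, z up.
- packer0: transport packer of grey plastic, 50 g: foot 36 x 30 x 12 mm (x, y, z) with an upright fin 10 mm thick (x), 30 mm long (y) on its middle, up to z = 34 mm. Origin at the centre of its underside. Pinch the fin. One to three packers are present; an absent one reads None.
- packer1: transport packer of grey plastic, 50 g: foot 36 x 30 x 12 mm (x, y, z) with an upright fin 10 mm thick (x), 30 mm long (y) on its middle, up to z = 34 mm. Origin at the centre of its underside. Pinch the fin. One to three packers are present; an absent one reads None.
- packer2: transport packer of grey plastic, 50 g: foot 36 x 30 x 12 mm (x, y, z) with an upright fin 10 mm thick (x), 30 mm long (y) on its middle, up to z = 34 mm. Origin at the centre of its underside. Pinch the fin. One to three packers are present; an absent one reads None.
- objective: Steel microscope objective, 34 mm across, 46 mm tall, origin under it. Bystander; leave it (shifts of more than 30 mm fail).
- jar: Clear jar, 44 mm across, 60 mm tall, origin under it. Bystander; leave it (shifts of more than 30 mm fail).
- adapter: Brass coaxial adapter, 18 mm across, 28 mm tall, origin under it. Bystander; leave it (shifts of more than 30 mm fail).
- tip_box: Clear plastic box 70 x 50 x 22 mm, origin under it. Bystander; leave it (shifts of more than 30 mm fail).
- bracket: Aluminium angle bracket, 50 x 30 mm foot, 46 mm tall, origin under it. Bystander; leave it (shifts of more than 30 mm fail).
- wafer_box: White box 75 x 75 x 30 mm, origin under it. Bystander; leave it (shifts of more than 30 mm fail).
- weight: Brass cylinder 40 mm across, 30 mm tall, origin under it. Bystander; leave it (shifts of more than 30 mm fail).
There are look-alikes about, which are no part of the job. Of the things that look like the tray, the smaller one is meant. There is more than one size of the driver; the job needs the larger.

How it is judged:
By the outcome, as a careful person would: the job done as asked, in the order asked, and still so for the second after the job is handed in, with the robot touching nothing.
Of packer0, packer1, packer2 only 1 to 3 are there at a start; the rules pass over those that are not, and their reading is None.
At some moment in a run one of packer0, packer1, packer2 may be knocked a few centimetres aside while the robot is not near it.
It also fails if it takes over 210 s, if anything falls off the work surface, if the arm or the gripper's body presses on something with over 40 N, if the wrist force passes 120 N, or if a joint passes its speed limit or range.

## Robot

A 6-joint arm with a two-finger parallel gripper is mounted at the origin on the work surface. World frame = base frame: x ahead of the robot, y to its left, z up, the work surface at z = 0. Lengths are in m, angles in degrees, forces in N, time in s.
With the tool pointing down it reaches from about 0.25 to 0.725 m from the base axis. Payload 9.7 kg.
Tool frame: the origin (TCP) lies between the finger pads, 19 mm behind the fingertips; this is the grasp point; z points along the fingers, x is the direction in which the jaws open and shut, and the axes are right-handed (so a half turn about z gives the same grasp; the last joint's range is limited). The gripper opens to 85 mm and grips with 20 to 120 N. Pads are 22 mm wide; open, the fingers measure 114 mm over their backs; the gripper's body (76 mm by 85 mm) begins 54 mm behind the grasp point. The pads swing forward as they close: fully open they stand 13 mm farther back than shut.
Start: joints at [-72.708, 4.979, 10.078, 95.1, 0, 90], TCP at [0.163, -0.525, 0.25] pointing down, gripper open.
Joint ranges: [-179.16, 179.16], [-48.56, 103.87], [-65.8, 70.77], [-126.05, 130.52], [-82.76, 87.17], [-180, 180]. Speed limits (degrees/s): [127.2, 127.2, 147.25, 180, 180, 180].

## Interface

Orientations are given as a 3x3 rotation matrix whose columns are the frame's x, y, z axes.
In Python, from rig import arm, ik, vision, workorder gives the robot as it stands. Calls block until the motion is done:
- arm.move_to(position, orientation): joint-space move of the TCP to a pose.
- arm.line_to(position, frame=None, max_speed=0.15, force_limit=None): straight line of the TCP; frame=None keeps the orientation; max_speed is the mean speed in m/s. With force_limit (N) it stops when the force on the tool has changed by that much, and returns True; else False.
- arm.move_joints(angles): joint-space move.
- arm.grip(opening): opening from 0.0 (shut) to 1.0 (fully open); the grip force is fixed at half the most; returns when the fingers have stopped.
- arm.dwell(seconds).
- ik(position, orientation): joint angles nearest the present ones, or None.
- arm.observe(): the state.
- vision.grab_frame(name): name is "scene" or "top"; returns a dict with "img" (384x512x3 uint8, red, green, blue), "z_map" (384x512 float32, m along the optical axis (not along the pixel's ray), 0 where there is no reading), "mtx" (3x3 intrinsics, pixels), "k1" (the pictures are not rectified: a ray, as slopes to the right and down, at radius r is drawn at 1 + k1 r^2 times it, then the intrinsics apply), "R" (3x3) and "t" (3): a world point X has camera coordinates R X + t. Camera axes: x right, y down, z forward; pixel columns grow to the right and rows downward; lengths in m; the calibration is good to about 2 mm. A picture is of the moment at which its call begins.
A pose or a line that the arm cannot do raises arm.PlanningError and nothing moves.
- workorder.hand_in(): hands the job in, once; it reports no verdict.
The state is a dict: "t": time; "qpos": joint angles; "dq": joint speeds; "joint_efforts": joint torques, N m; "ee_pos": TCP position; "ee_rot": TCP orientation; "wrist_force": force on the tool from outside, world axes, zero at the start; "wrist_torque": the same for the moment, N m; "grip_width": opening from 0.0 (shut) to 1.0 (fully open).
Only numpy, scipy, OpenCV 4.12 (cv2) and the standard library are available. Lean on these libraries where they do the work, as an engineer would, in place of code of your own. Each camera call takes 0.05 s, during which the arm holds its last target. There are 200 camera calls.

## Working session

There is one attempt and no reset: what is moved stays moved. The work goes in short steps, each a Python script; the robot and the scene stay as the last script left them, time stands still between calls to the robot, and variables do not carry over. Pictures are saved under pics/ and viewed, about 12 in all and at most 16, crops included, and the job is handed in when it is done.

```bash
ls; mkdir -p pics; cat > h.py <<'E'
import numpy as np, cv2
from rig import arm, ik, vision, workorder
def grab(n):
    f=vision.grab_frame(n); np.savez('%s.npz'%n,**{k:np.asarray(v) for k,v in f.items()}); return f
def load(n): return dict(np.load('%s.npz'%n))
def rays(f,uv):
    uv=np.atleast_2d(np.array(uv,float)); m=f['mtx']
    d=np.stack([(uv[:,0]-m[0,2])/m[0,0],(uv[:,1]-m[1,2])/m[1,1]],1)
    p=d.copy()
    for _ in range(20): p=d/(1+float(f['k1'])*(p**2).sum(1,keepdims=True))
    return np.c_[p,np.ones(len(p))]
def world(f,uv,z=None):
    "z=None: depth map; else intersect plane z"
    r=rays(f,uv); R,t=f['R'],f['t']; c=-R.T@t
    if z is None:
        uv=np.atleast_2d(uv).astype(int); d=f['z_map'][uv[:,1],uv[:,0]]
        return (r*d[:,None]-t)@R
    w=r@R; return c+w*((z-c[2])/w[:,2])[:,None]
def cloud(f):
    H,W=f['z_map'].shape; u,v=np.meshgrid(np.arange(W),np.arange(H))
    return world(f,np.c_[u.ravel(),v.ravel()]).reshape(H,W,3)
def save(f,name,box=None,s=1):
    im=f['img'][:,:,::-1]
    if box: im=im[box[1]:box[3],box[0]:box[2]]
    cv2.imwrite('pics/'+name,cv2.resize(im,None,fx=s,fy=s,interpolation=cv2.INTER_CUBIC))
def down(a):
    "tool down, jaw axis x at yaw a (rad)"
    c,s=np.cos(a),np.sin(a); return np.array([[c,s,0],[s,-c,0],[0,0,-1.]])
E
python3 - <<'E'
from h import *
for n in('scene','top'):
    f=grab(n); save(f,n+'0.png',s=1.5); print(n,f['mtx'],f['k1'],-f['R'].T@f['t'],f['R'])
print(arm.observe())
E
```

```text
pics
scene [[380.65928752   0.         257.88350976]
 [  0.         380.65928752 197.35977834]
 [  0.           0.           1.        ]] 0.009469019675922114 [0.88794903 0.64936627 0.72800502] [[-0.84561393  0.53356936 -0.01551817]
 [ 0.34994991  0.53218819 -0.77091555]
 [-0.40307833 -0.65732751 -0.6367483 ]]
top [[391.9154519    0.         259.54722775]
 [  0.         391.9154519  182.95259218]
 [  0.           0.           1.        ]] -0.12179472140345957 [0.35599319 0.02191845 1.11951179] [[ 0.00136769 -0.99947233  0.03245286]
 [-0.99298644 -0.00519398 -0.11811412]
 [ 0.11822035 -0.0320637  -0.99246958]]
{'t': 0.1, 'qpos': array([-7.27077227e+01,  5.00650948e+00,  1.00390160e+01,  9.50972200e+01,
        2.42752376e-03,  8.99996204e+01]), 'dq': array([-0.053684  ,  0.00368524,  0.09319111,  0.00048476,  0.02752565,
       -0.0293931 ]), 'joint_efforts': array([ 4.95636286e-04, -5.21560371e+01,  4.65652335e+01,  1.59992441e-02,
        1.31667707e-05, -1.83212131e-05]), 'ee_pos': array([ 0.16344602, -0.52497602,  0.24936794]), 'ee_rot': array([[ 2.97252319e-01, -9.54798917e-01, -2.95275277e-04],
       [-9.54798294e-01, -2.97252463e-01,  1.09100602e-03],
       [-1.12946267e-03, -4.23757386e-05, -9.99999361e-01]]), 'wrist_force': array([ 0.24703076, -0.04321843,  1.66783136]), 'wrist_torque': array([ 0.00254725, -0.0277893 ,  0.00654766]), 'grip_width': 1.0009319025798078}
```

View pics/top0.png

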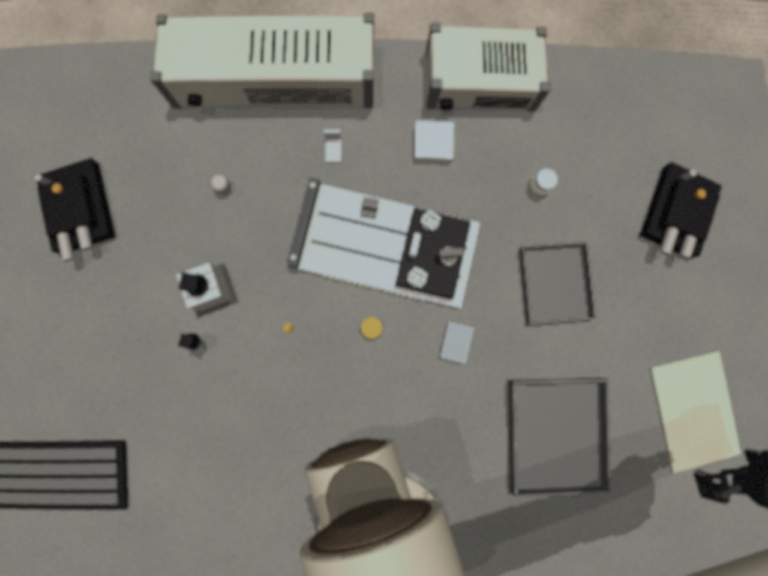

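View pics/scene0.png

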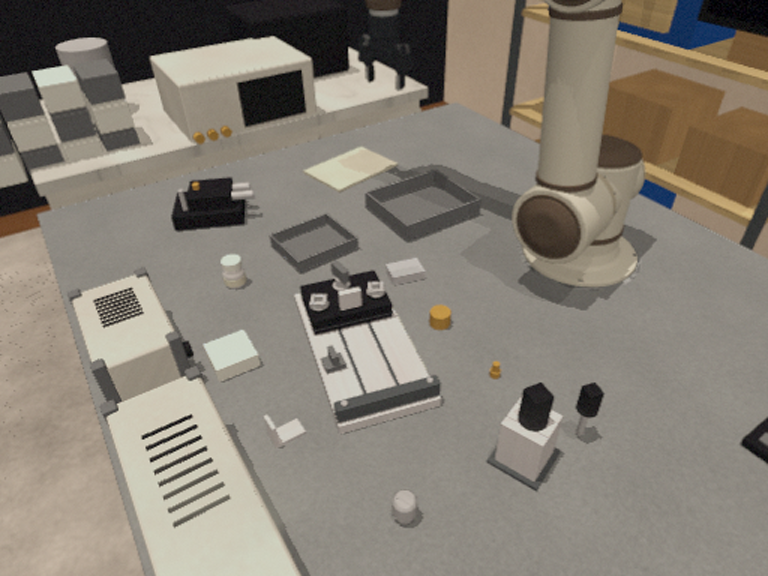

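Top view (1.5x pixels): the stop is at left (300,222), the carriage at (435,252), and one packer at (370,206). The stand with the larger driver is at (203,287), with the small look-alike driver at (190,341). The smaller tray is at (556,284). Next I'll take enlarged crops.

```bash
python3 - <<'E'
from h import *
f=load('top'); 
a=f['img'][115:210,188:326]; b=f['img'][165:235,110:165]
A=cv2.resize(a,None,fx=5.7,fy=5.7,interpolation=cv2.INTER_CUBIC); cv2.imwrite('pics/c1.png',A[:,:,::-1])
s=load('scene'); save(s,'c2.png',(190,165,300,290),4.8)
P=cloud(f); 
for nm,bx in dict(car=(262,135,318,200),stop=(190,118,215,182),pk=(238,128,256,148),stand=(115,170,158,212),tray=(342,158,400,220)).items():
    Q=P[bx[1]:bx[3],bx[0]:bx[2]].reshape(-1,3); h,e=np.histogram(Q[:,2],np.arange(-.01,.17,.005)); print(nm,[(round(x,3),n) for x,n in zip(e,h) if n>5])
E
```

```text
car [(np.float64(-0.005), np.int64(228)), (np.float64(0.0), np.int64(349)), (np.float64(0.005), np.int64(14)), (np.float64(0.01), np.int64(12)), (np.float64(0.015), np.int64(314)), (np.float64(0.02), np.int64(547)), (np.float64(0.025), np.int64(19)), (np.float64(0.03), np.int64(10)), (np.float64(0.035), np.int64(26)), (np.float64(0.04), np.int64(7)), (np.float64(0.045), np.int64(12)), (np.float64(0.05), np.int64(587)), (np.float64(0.055), np.int64(1034)), (np.float64(0.06), np.int64(77)), (np.float64(0.065), np.int64(46)), (np.float64(0.07), np.int64(91)), (np.float64(0.075), np.int64(75)), (np.float64(0.08), np.int64(8)), (np.float64(0.085), np.int64(13)), (np.float64(0.09), np.int64(55)), (np.float64(0.095), np.int64(34)), (np.float64(0.1), np.int64(64))]
stop [(np.float64(-0.005), np.int64(194)), (np.float64(0.0), np.int64(354)), (np.float64(0.005), np.int64(10)), (np.float64(0.015), np.int64(176)), (np.float64(0.02), np.int64(332)), (np.float64(0.025), np.int64(27)), (np.float64(0.03), np.int64(18)), (np.float64(0.035), np.int64(18)), (np.float64(0.04), np.int64(21)), (np.float64
[... 1106 characters left out ...]
)), (np.float64(0.09), np.int64(203)), (np.float64(0.095), np.int64(46)), (np.float64(0.1), np.int64(8)), (np.float64(0.105), np.int64(9)), (np.float64(0.11), np.int64(8)), (np.float64(0.12), np.int64(10)), (np.float64(0.125), np.int64(8)), (np.float64(0.13), np.int64(7)), (np.float64(0.135), np.int64(10)), (np.float64(0.14), np.int64(23)), (np.float64(0.145), np.int64(128))]
tray [(np.float64(-0.005), np.int64(494)), (np.float64(0.0), np.int64(1666)), (np.float64(0.005), np.int64(870)), (np.float64(0.01), np.int64(72)), (np.float64(0.015), np.int64(66)), (np.float64(0.02), np.int64(63)), (np.float64(0.025), np.int64(93)), (np.float64(0.03), np.int64(239)), (np.float64(0.035), np.int64(21))]
```

View pics/c1.png

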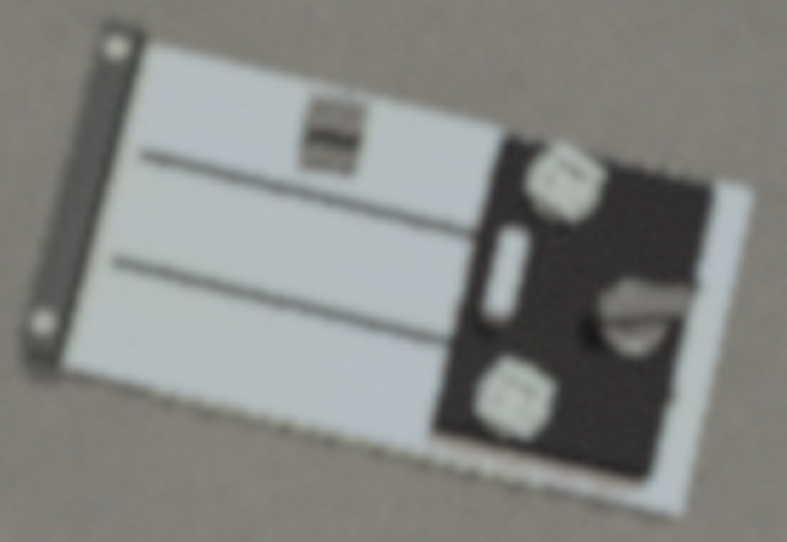

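View pics/c2.png

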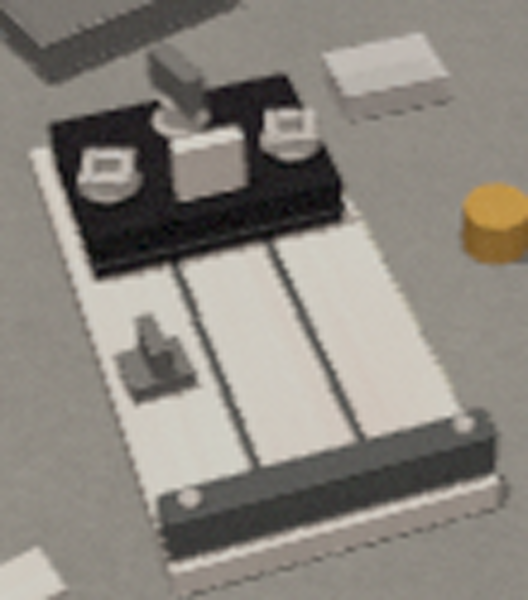

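```bash
cat >> h.py <<'E'
def rect(f,bx,lo,hi,z,name,pr=True):
    P=cloud(f); v,u=np.mgrid[bx[1]:bx[3],bx[0]:bx[2]]; Z=P[v,u,2]; m=(Z>lo)&(Z<hi)
    m=cv2.morphologyEx(m.astype(np.uint8),cv2.MORPH_CLOSE,np.ones((3,3)))
    n,l,st,_=cv2.connectedComponentsWithStats(m,connectivity=4); m=l==1+np.argmax(st[1:,4])
    Q=world(f,np.c_[u[m],v[m]],z)[:,:2]
    (c,s,a)=cv2.minAreaRect((Q*1000).astype(np.float32))
    if pr: print(name,np.round(np.array(c),1),np.round(s,1),round(a,1),'mean',np.round(Q.mean(0)*1000,1),len(Q))
    return np.array(c)/1000,s,np.deg2rad(a),Q
E
cat > m.py <<'E'
from h import *
f=load('top')
rect(f,(185,112,330,210),.012,.2,.02,'bed')
rect(f,(190,118,215,182),.043,.057,.05,'stop')
rect(f,(262,135,318,200),.05,.2,.055,'deck')
rect(f,(270,150,284,175),.08,.1,.093,'tab')
rect(f,(290,160,312,180),.085,.12,.101,'knob')
rect(f,(278,135,298,156),.062,.085,.073,'scrB')
rect(f,(268,174,290,195),.062,.085,.073,'scrA')
rect(f,(236,126,256,150),.025,.045,.032,'pkfoot')
rect(f,(236,126,256,150),.045,.065,.054,'pkfin')
rect(f,(115,170,158,212),.07,.2,.09,'stand')
rect(f,(115,170,158,212),.13,.2,.146,'handle')
rect(f,(115,218,140,238),.05,.2,.1,'small')
rect(f,(342,158,400,220),.02,.04,.032,'tray')
E
python3 m.py
```

```text
bed [547.8  -2.1] [341.9 176.7] 75.9 mean [545.4  -1.3] 7010
stop [583.8 148. ] [ 24.  170.4] 75.3 mean [581.5 148.7] 457
deck [524.4 -92.6] [110.4 150.7] 76.1 mean [524.  -92.6] 2102
tab [534.6 -55.6] [11.6 40.7] 75.9 mean [534.6 -55.6] 70
knob [ 517.7 -119.3] [16.  45.4] 0.5 mean [ 518.3 -119.1] 102
scrB [580.2 -86.5] [32.5 29.5] 56.1 mean [581.  -86.2] 113
scrA [477.3 -60.6] [32.5 31.6] 63.5 mean [477.6 -60.5] 128
pkfoot [603.2  27.2] [30.4 19.7] 82.1 mean [602.7  27.6] 67
pkfin [612.1  25.7] [29.3 11.7] 80.8 mean [612.2  26. ] 47
stand [458.9 326.4] [68.1 69.8] 22.2 mean [457.7 325.6] 623
handle [458.8 325.8] [35.5 30.9] 82.4 mean [458.7 325.7] 173
small [359.  336.1] [28.5 37.2] 0.7 mean [359.  335.3] 143
tray [ 472.2 -332.9] [149.2 134.9] 4.5 mean [ 476. -336.] 435
```

The fits match the given sizes: slideway yaw is about -14°, travel about 6 mm, and there is one packer. I'll loosen the knob first.

```bash
cat >> h.py <<'E'
R=np.deg2rad
def st(tag=''):
    o=arm.observe(); x=o['ee_rot'][:,0]
    print(tag,'t',round(o['t'],1),'p',np.round(o['ee_pos']*1000,1),'yaw',round(np.degrees(np.arctan2(x[1],x[0])),1),'q6',round(o['qpos'][5],1),'F',np.round(o['wrist_force'],1),'Mz',round(o['wrist_torque'][2],3),'g',round(o['grip_width'],3)); return o
def spin(ccw_deg):
    "rotate tool about vertical, CCW seen from above"
    q=np.array(arm.observe()['qpos']); q[5]-=ccw_deg; arm.move_joints(q)
E
python3 - <<'E'
from h import *
for a in(4,70,184,250): print(a,ik([.5177,-.1193,.2],down(R(a))))
k=[.5177,-.1193]
arm.grip(.5)
arm.move_to(k+[.2],down(R(4))); st('above')
arm.line_to(k+[.093]); arm.grip(0); o=st('gripped')
E
```

```text
4 [-12.97683311   1.6531011    1.05415874  89.40105764   0.
  73.02316689]
70 [-12.97683311   1.6531011    1.05415874  89.40105764   0.
   7.02316689]
184 [ -12.97683311    1.6531011     1.05415874   89.40105764    0.
 -106.97683311]
250 [ -12.97683311    1.6531011     1.05415874   89.40105764    0.
 -172.97683311]
above t 2.5 p [ 517.6 -120.1  200.1] yaw 3.9 q6 73.0 F [ 0.1 -0.4 -0.1] Mz 0.012 g 0.503
gripped t 3.8 p [ 518.3 -119.4   94.1] yaw 4.0 q6 73.0 F [-0.4 -0.4  5.4] Mz 0.088 g 0.148
```

```bash
python3 - <<'E'
from h import *
spin(35); st(); spin(32); st()
arm.grip(.5); p=arm.observe()['ee_pos']; arm.line_to([p[0],p[1],.25])
arm.move_to([.50,-.25,.3],down(R(0)))
f=grab('top'); save(f,'k1.png',(188,115,326,210),4)
P=rect(f,(290,160,312,180),.085,.12,.101,'knob')
rect(f,(236,126,256,150),.045,.065,.054,'pkfin'); st()
E
```

```text
t 4.4 p [ 517.4 -119.8   94.2] yaw 39.0 q6 38.0 F [-4.9 -1.6  3.2] Mz 0.028 g 0.153
 t 5.0 p [ 516.8 -120.6   94.2] yaw 71.0 q6 6.0 F [-3.7 -4.2  1.3] Mz 0.064 g 0.152
knob [ 519.1 -119.3] [15.1 46.1] 71.1 mean [ 518.6 -119.4] 100
pkfin [612.1  25.7] [29.3 11.7] 80.8 mean [612.2  26. ] 47
 t 7.6 p [ 500.  -249.4  299.4] yaw 0.1 q6 63.3 F [-0.4  0.1 -0.6] Mz -0.016 g 0.502
```

View pics/k1.png

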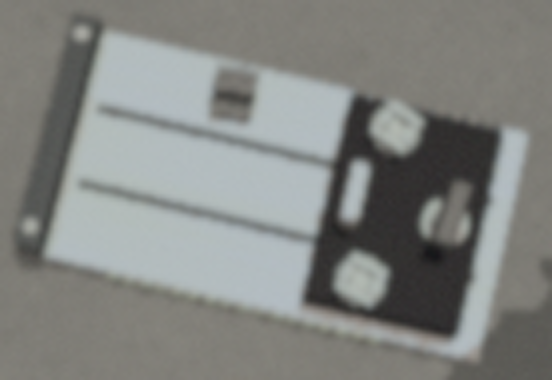

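The knob bar at (452,215) now lies across the carriage within about 5° of fully loose, and the packer at (234,95) hasn't moved. Packer next.

```bash
python3 - <<'E'
from h import *
p=[.612,.0258]
arm.grip(.6); arm.move_to(p+[.16],down(R(-9.2))); 
f=grab('scene'); save(f,'p1.png',(190,165,300,290),4)
arm.line_to(p+[.055]); arm.grip(0); st('grip')
arm.line_to(p+[.2]); st('lift')
arm.move_to([.472,-.333,.2],down(R(4.5))); st()
arm.line_to([.472,-.333,.041],force_limit=10); st('low'); arm.grip(.5)
arm.line_to([.472,-.333,.25])
f=grab('scene'); save(f,'p2.png',(170,130,310,290),4)
f=grab('top'); rect(f,(342,158,400,220),.015,.05,.04,'?')
rect(f,(355,170,386,205),.03,.06,.038,'pk')
st()
E
```

```text
grip t 10.4 p [612.5  25.9  55.9] yaw -9.2 q6 101.6 F [-0.6 -0.2  6. ] Mz 0.019 g 0.094
lift t 11.6 p [611.7  25.8 198.8] yaw -9.2 q6 101.6 F [ 0.7  0.3 -0.9] Mz 0.032 g 0.101
 t 13.0 p [ 472.5 -332.3  199.8] yaw 4.5 q6 50.3 F [-1.  -0.2 -0.3] Mz -0.013 g 0.097
low t 14.0 p [ 471.1 -332.    39.9] yaw 4.5 q6 50.3 F [-1.1  1.3  5. ] Mz -0.007 g 0.095
? [ 471.3 -329.7] [148.1 135.1] 4.5 mean [ 474.6 -333.3] 488
pk [ 472.3 -330.2] [ 9.9 33.7] 7.1 mean [ 472.2 -330.3] 45
 t 16.1 p [ 471.8 -332.9  249.2] yaw 4.5 q6 50.3 F [-0.4 -0.5 -0.5] Mz 0.025 g 0.503
```

View pics/p2.png

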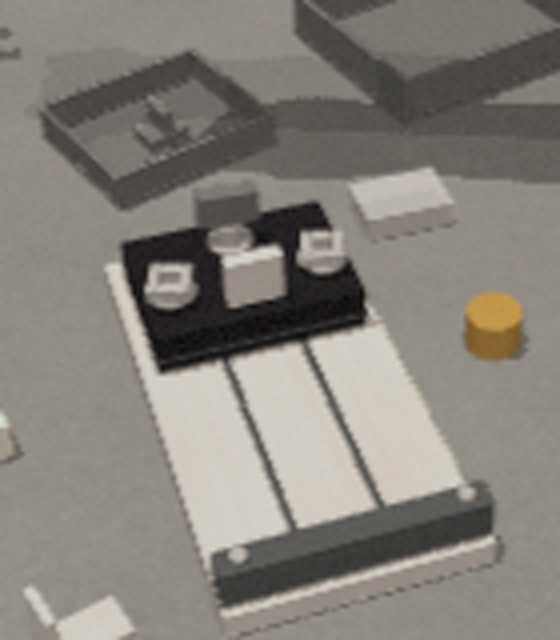

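The packer stands in the smaller tray at (160,130) and the bed is clear. Next I'll slide the carriage.

```bash
python3 - <<'E'
from h import *
t=np.array([.5346,-.0556]); u=np.array([np.cos(R(76)),np.sin(R(76))]); F=down(R(76))
arm.grip(.5); arm.move_to([*t,.17],F); arm.line_to([*t,.081]); arm.grip(0); st('grip')
s=.172
arm.line_to([*(t+s*u),.081],max_speed=.08); st('slid')
hit=arm.line_to([*(t+.193*u),.081],max_speed=.02,force_limit=22); o=st('end %s'%hit)
p=o['ee_pos'][:2]; print('travel',(p-t)@u, (p-t)@[u[1],-u[0]])
arm.grip(.5); arm.line_to([*p,.25]); arm.move_to([.45,-.2,.3],down(R(30)))
f=grab('top'); save(f,'s1.png',(188,115,326,210),4)
rect(f,(195,118,262,200),.085,.12,.101,'tall'); rect(f,(180,118,280,200),.05,.2,.055,'deck')
P=cloud(f); v,u_=np.where((P[...,2]>.085)&(P[...,2]<.12)); print(u_[(v<200)&(u_>180)].min(), u_[(v<200)&(u_>180)].max()); st()
E
```

```text
grip t 18.6 p [535.2 -56.   82.3] yaw 76.0 q6 8.0 F [-1.4 -3.   5. ] Mz 0.291 g 0.131
slid t 20.9 p [575.4 110.8  82.3] yaw 76.0 q6 24.9 F [-9.9 -4.5 10.2] Mz 0.326 g 0.128
end True t 21.6 p [577.8 120.9  82.3] yaw 76.0 q6 26.0 F [-0.5 -3.3  4.4] Mz 0.345 g 0.134
travel 0.18167841942755572 -0.0008142799008181434
tall [559.9  58.2] [14.6 42.6] 70.3 mean [559.9  58.1] 88
deck [570.6  94.3] [129.9 168.2] 76.4 mean [569.5  95.2] 2493
181 367
 t 24.6 p [ 450.5 -199.3  299.6] yaw 30.1 q6 36.0 F [ 0.6 -0.8 -0.2] Mz -0.021 g 0.503
```

View pics/s1.png

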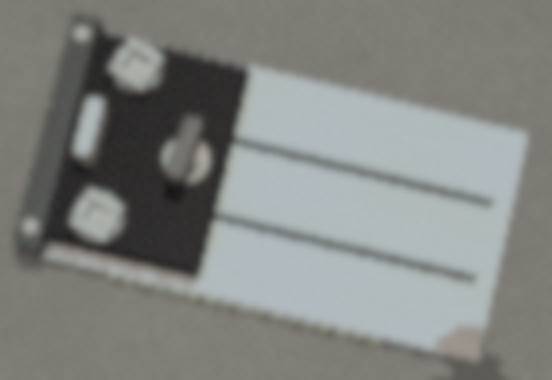

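```bash
python3 - <<'E'
from h import *
t=np.array([.5788,.1222]); u=np.array([np.cos(R(76)),np.sin(R(76))]); F=down(R(76))
arm.move_to([*t,.17],F); arm.line_to([*t,.081]); arm.grip(0); a=st('grip')['ee_pos'][:2]
hit=arm.line_to([*(t+.012*u),.081],max_speed=.02,force_limit=30); b=st('push %s'%hit)['ee_pos'][:2]
print((b-a)@u*1000)
arm.grip(.5); c=st('rel')['ee_pos'][:2]; print((c-a)@u*1000);arm.line_to([*c,.2])
# tighten: knob
k=np.array([.5600,.0584]); arm.move_to([*k,.2],down(R(71))); arm.line_to([*k,.093]); arm.grip(0); st('knob')
spin(-35); st(); spin(-32); st(); 
for i in range(2):
    spin(-2.5); o=st()
E
```

```text
grip t 27.1 p [579.  120.6  82.4] yaw 76.0 q6 25.9 F [-3.4 -9.5  6.3] Mz 0.346 g 0.127
push True t 27.5 p [579.  120.6  82.4] yaw 75.8 q6 26.2 F [-1.2 -4.1  5.5] Mz 0.443 g 0.126
-0.04191154853397965
rel t 27.9 p [578.3 120.7  80.9] yaw 75.8 q6 26.3 F [ 0.1 -0.1 -0.6] Mz 0.022 g 0.502
-0.06347147377520534
knob t 30.4 p [560.2  57.5  94.3] yaw 71.0 q6 24.9 F [-2.7 -5.5  5.8] Mz 0.121 g 0.152
 t 31.1 p [560.6  57.9  94.4] yaw 36.1 q6 59.8 F [ 4.4  3.8 -4.6] Mz -0.032 g 0.152
 t 31.7 p [561.3  58.2  94.4] yaw 4.3 q6 91.6 F [ 5.8  3.7 -6.7] Mz -0.086 g 0.156
 t 31.9 p [561.4  58.2  94.4] yaw 2.0 q6 93.9 F [ 2.5  0.9 -5.1] Mz -0.029 g 0.154
 t 32.2 p [561.4  58.1  94.4] yaw -0.3 q6 96.3 F [ 2.1  2.3 -3.5] Mz 1.104 g 0.15
```

```bash
python3 - <<'E'
from h import *
arm.grip(.45); p=arm.observe()['ee_pos']; arm.line_to([p[0],p[1],.2]); arm.move_to([.45,-.15,.3],down(R(0)))
f=grab('top'); s=grab('scene'); st()
ext=lambda im,b,k: cv2.resize(im[b[1]:b[3],b[0]:b[2]],None,fx=k,fy=k,interpolation=cv2.INTER_CUBIC)
A=ext(f['img'],(115,168,165,212),8); B=ext(f['img'],(190,115,250,191),8)
C=np.zeros((608,400+480,3),np.uint8); C[:352,:400]=A; C[:,400:]=B
cv2.imwrite('pics/d1.png',cv2.resize(C,(800,553))[:,:,::-1])
for lo in(.12,.135,.14): rect(f,(115,170,158,212),lo,.2,.146,'handle')
rect(f,(115,170,158,212),.082,.097,.09,'stand')
rect(f,(205,118,235,140),.062,.085,.073,'scrB'); rect(f,(198,155,225,180),.062,.085,.073,'scrA'); rect(f,(222,138,248,162),.085,.12,.101,'knob')
E
```

```text
t 34.5 p [ 450.5 -149.2  298.9] yaw 0.1 q6 71.6 F [ 0.3  0.2 -0.9] Mz -0.002 g 0.451
handle [458.3 323.9] [39.3 31.2] 82.3 mean [458.3 324. ] 190
handle [459.  326.2] [34.7 30.6] 82.4 mean [458.9 326.3] 165
handle [459.1 327.2] [32.6 30.6] 82.4 mean [459.2 327.1] 157
stand [459.1 326.6] [65.6 64.8] 20.4 mean [454.5 318.9] 336
scrB [621.6  92.1] [32.2 32.9] 54.7 mean [622.1  92.1] 130
scrA [519.3 116.5] [32.9 32.4] 45.4 mean [519.7 116.8] 129
knob [560.6  58. ] [13.5 39.6] 0.4 mean [559.9  57. ] 86
```

View pics/d1.png

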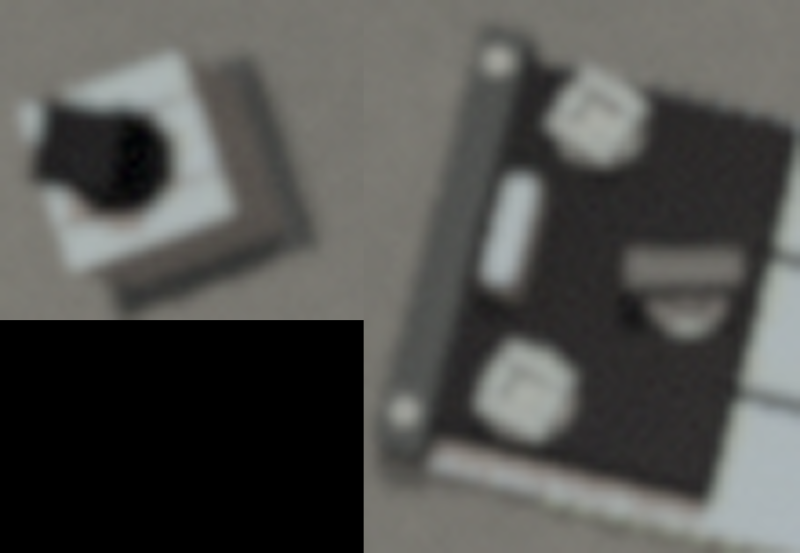

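The stand is at left, with the larger driver's handle yawed about -8° and the stand about 20°. The carriage is against the stop, and the knob bar at (683,262) is turned to tight. Screw heads B and A are at (598,115) and (527,390). I'll rectify both heads to get the recess angles.

```bash
python3 - <<'E'
from h import *
from scipy.ndimage import map_coordinates
f=load('top'); m=f['mtx']; out=[]
for nm,c in dict(B=(.6230,.092),A=(.5195,.117)).items():
    acc=0
    N=200; g=(np.arange(N)-N/2)*.00025
    X,Y=np.meshgrid(c[1]-g,c[0]-g)   # image: up=+x, left=+y
    Xw=np.stack([Y,X,np.full_like(X,.0745)],-1); pc=Xw@f['R'].T+f['t']; s=pc[...,:2]/pc[...,2:]
    s=s*(1+float(f['k1'])*(s**2).sum(-1,keepdims=True)); u=s[...,0]*m[0,0]+m[0,2]; v=s[...,1]*m[1,1]+m[1,2]
    I=map_coordinates(f['img'].mean(2),[v,u],order=3)
    gx=cv2.Sobel(cv2.GaussianBlur(I,(0,0),3),cv2.CV_64F,1,0); gy=cv2.Sobel(cv2.GaussianBlur(I,(0,0),3),cv2.CV_64F,0,1)
    rr=np.hypot(*np.meshgrid(g,g)); mag=np.hypot(gx,gy)
    for lo,hi in((0,.010),(.0115,.018)):
        k=(rr>lo)&(rr<hi); # image angle -> world: up=+x,left=+y => world dir = (-gy,-gx)
        th=np.arctan2(-gx[k],-gy[k]); z=(mag[k]**2*np.exp(4j*th)).sum(); print(nm,lo,'angle mod90',np.degrees(np.angle(z))/4,'conf',abs(z)/(mag[k]**2).sum())
    # template fit: bright square 28mm
    best=[]
    G1,G2=np.meshgrid(-g,-g)  # G2 = x offset, G1 = y offset
    for a in np.arange(0,90,3):
        ca,sa=np.cos(R(a)),np.sin(R(a))
        for dx in np.arange(-4,4.1,1):
            for dy in np.arange(-4,4.1,1):
                px=(G2-dx/1e3)*ca+(G1-dy/1e3)*sa; py=-(G2-dx/1e3)*sa+(G1-dy/1e3)*ca
                T=((abs(px)<.014)&(abs(py)<.014))[::4,::4]
                best.append((np.corrcoef(T.ravel(),I[::4,::4].ravel())[0,1],a,dx,dy))
    best.sort(reverse=True); print(nm,[tuple(np.round(b,2)) for b in best[:4]])
    J=np.clip((I-60)*1.6,0,255).astype(np.uint8); out.append(cv2.resize(J,(400,400)))
cv2.imwrite('pics/r1.png',np.hstack(out))
E
```

```text
B 0 angle mod90 -27.45080003112022 conf 0.3271373917272907
B 0.0115 angle mod90 -31.78464445976209 conf 0.4355692438785093
B [(np.float64(0.77), np.float64(57.0), np.float64(2.0), np.float64(0.0)), (np.float64(0.77), np.float64(54.0), np.float64(2.0), np.float64(0.0)), (np.float64(0.77), np.float64(60.0), np.float64(2.0), np.float64(0.0)), (np.float64(0.77), np.float64(63.0), np.float64(2.0), np.float64(0.0))]
A 0 angle mod90 -25.921532669841802 conf 0.18315307027850328
A 0.0115 angle mod90 -28.007165872356246 conf 0.5590401168519534
A [(np.float64(0.86), np.float64(63.0), np.float64(0.0), np.float64(0.0)), (np.float64(0.86), np.float64(63.0), np.float64(1.0), np.float64(0.0)), (np.float64(0.86), np.float64(63.0), np.float64(0.0), np.float64(-1.0)), (np.float64(0.86), np.float64(60.0), np.float64(0.0), np.float64(0.0))]
```

View pics/r1.png

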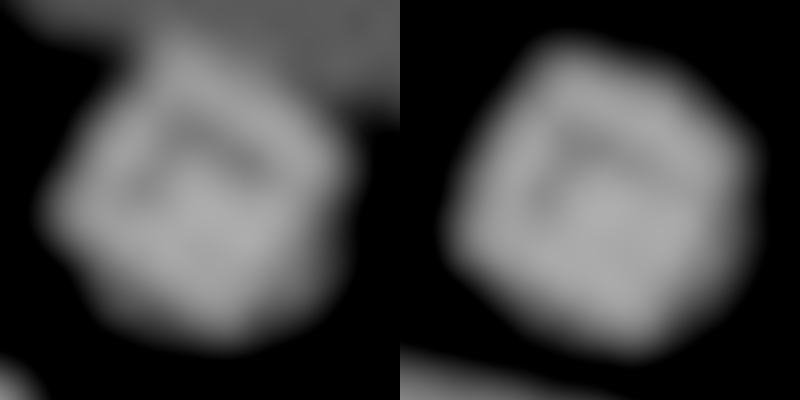

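```bash
python3 - <<'E'
from h import *
d=[.4592,.3270]
arm.grip(.75); arm.move_to(d+[.24],down(R(82.4))); arm.line_to(d+[.122],max_speed=.1); arm.grip(0); st('grip')
arm.line_to(d+[.27],max_speed=.12); st('lift')
print(ik([.5198,.117,.22],down(R(153))))
arm.move_to([.5198,.117,.24],down(R(153))); arm.line_to([.5198,.117,.204]); st('above A')
s=grab('scene'); t=grab('top'); save(s,'i1.png',(180,150,330,290),4)
E
```

```text
grip t 38.3 p [459.4 327.2 122.5] yaw 82.4 q6 43.1 F [-1.2  1.2  3.7] Mz 0.017 g 0.341
lift t 39.7 p [459.1 326.9 269.2] yaw 82.4 q6 43.1 F [ 0.2  0.7 -0.6] Mz -0.055 g 0.349
[ 12.68510459   2.07831933   3.70097678  91.62265745   0.
 -50.31489541]
above A t 41.6 p [519.4 117.3 204. ] yaw 153.0 q6 -50.3 F [-0.6  0.5 -1. ] Mz 0.006 g 0.344
```

View pics/i1.png

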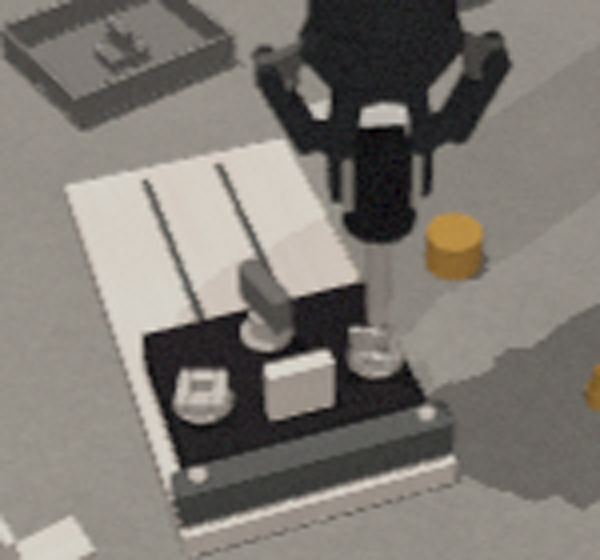

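```bash
python3 - <<'E'
from h import *
print(arm.line_to([.5198,.117,.171],max_speed=.03,force_limit=10)); st('down')
E
```

```text
True
down t 42.5 p [519.7 117.  176.1] yaw 153.0 q6 -50.3 F [-2.1 -1.2  7.3] Mz 0.023 g 0.341
```

```bash
cat >> h.py <<'E'
def drive(xy,y0,z0,zend,coarse,maxdeg):
    "turn clockwise from yaw y0, following the screw down; stop on hard-stop torque"
    d=0
    while d<maxdeg:
        d+=20 if d+20<=coarse else 3
        z=max(z0-.002*R(max(d-6,0))-.0005,zend)
        arm.move_joints(ik([*xy,z],down(R(y0-d))))
        o=arm.observe(); m=o['wrist_torque'][2]; print(d,'z',round(o['ee_pos'][2]*1e3,1),'Mz',round(m,3),'Fz',round(o['wrist_force'][2],1),'q6',round(o['qpos'][5],1),'g',round(o['grip_width'],3))
        if abs(m)>.7: print('hard stop'); break
E
python3 - <<'E'
from h import *
drive([.5198,.117],153,.1760,.170,120,148); st()
E
```

```text
20 z 176.0 Mz -0.034 Fz 4.9 q6 -30.4 g 0.347
40 z 175.3 Mz -0.033 Fz 5.3 q6 -10.4 g 0.344
60 z 174.6 Mz 0.016 Fz 6.1 q6 9.6 g 0.348
80 z 173.9 Mz 0.018 Fz 6.0 q6 29.6 g 0.345
100 z 173.2 Mz 0.004 Fz 6.8 q6 49.6 g 0.343
120 z 172.4 Mz -0.028 Fz 7.2 q6 69.6 g 0.343
123 z 172.3 Mz 0.003 Fz 6.7 q6 72.6 g 0.347
126 z 172.3 Mz 0.057 Fz 6.7 q6 75.6 g 0.348
129 z 172.2 Mz 0.01 Fz 7.1 q6 78.6 g 0.349
132 z 172.1 Mz 0.018 Fz 6.6 q6 81.6 g 0.341
135 z 171.9 Mz 0.042 Fz 7.4 q6 84.6 g 0.346
138 z 171.9 Mz 0.038 Fz 6.9 q6 87.6 g 0.34
141 z 171.7 Mz -0.018 Fz 7.4 q6 90.6 g 0.343
144 z 171.6 Mz 0.043 Fz 7.0 q6 93.6 g 0.34
147 z 171.6 Mz 0.056 Fz 7.7 q6 96.6 g 0.338
150 z 171.6 Mz 0.115 Fz 7.1 q6 99.6 g 0.344
 t 47.6 p [520.  116.5 171.6] yaw 3.0 q6 99.6 F [-1.3 -2.7  7.1] Mz 0.115 g 0.344
```

```bash
python3 - <<'E'
from h import *
for y in range(1,-14,-2):
    arm.move_joints(ik([.5198,.117,.1708],down(R(y)))); o=st()
    if abs(o['wrist_torque'][2])>.7: break
t=grab('top'); s=grab('scene'); save(s,'a1.png',(200,190,310,290),6)
E
```

```text
t 47.9 p [520.  116.5 171.6] yaw 1.1 q6 101.6 F [-1.3 -4.   6.7] Mz 0.182 g 0.344
 t 48.1 p [520.  116.5 171.6] yaw -0.9 q6 103.6 F [ 0.  -2.6  5.9] Mz 0.257 g 0.339
 t 48.4 p [520.  116.5 171.7] yaw -2.9 q6 105.6 F [-1.4 -2.1  4.8] Mz 0.253 g 0.344
 t 48.6 p [520.  116.5 171.6] yaw -4.9 q6 107.6 F [-1.2 -2.5  7. ] Mz 0.065 g 0.342
 t 48.9 p [520.  116.5 171.7] yaw -6.9 q6 109.6 F [-1.3 -2.8  6. ] Mz 0.189 g 0.348
 t 49.1 p [520.  116.5 171.7] yaw -8.9 q6 111.6 F [-1.9 -3.3  5.9] Mz 0.291 g 0.346
 t 49.4 p [520.  116.5 171.6] yaw -10.9 q6 113.6 F [-1.5 -2.4  5.5] Mz 0.148 g 0.346
 t 49.6 p [520.  116.6 171.7] yaw -12.9 q6 115.6 F [-1.3 -2.7  5.7] Mz 0.261 g 0.34
```

View pics/a1.png

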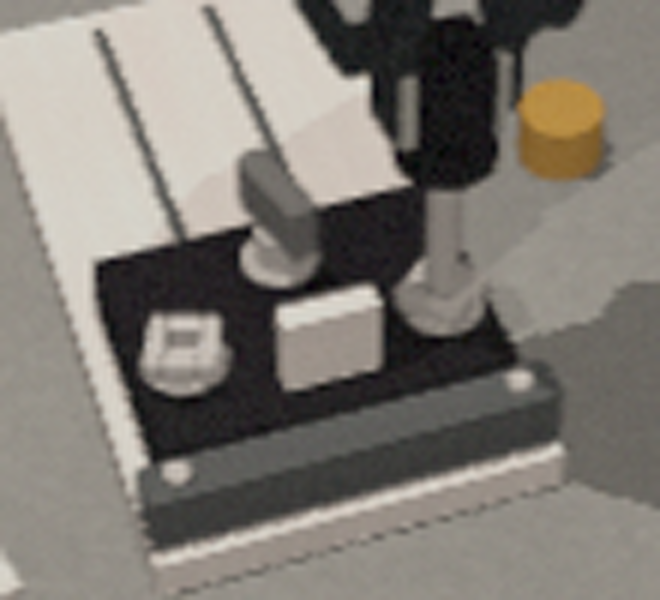

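Sinking has stopped at the home depth (tip 59 mm, expected 59.5 mm). I'll lift and check the head's angle and how the driver sits in the grip.

```bash
python3 - <<'E'
from h import *
arm.line_to([.5200,.1166,.24],max_speed=.08); st('up')
arm.move_to([.46,.23,.24],down(R(-13))); st()
s=grab('scene'); f=grab('top')
ext=lambda im,b,k: cv2.resize(im[b[1]:b[3],b[0]:b[2]],None,fx=k,fy=k,interpolation=cv2.INTER_CUBIC)
c=world; w=np.array([.46,.23,.17]); pc=s['R']@w+s['t']; u=int(s['mtx'][0,0]*pc[0]/pc[2]+s['mtx'][0,2]); v=int(s['mtx'][1,1]*pc[1]/pc[2]+s['mtx'][1,2]); print(u,v)
A=ext(s['img'],(u-33,v-50,u+34,v+50),6); B=ext(f['img'],(193,115,250,191),6)
H=max(A.shape[0],B.shape[0]); C=np.zeros((H,A.shape[1]+B.shape[1],3),np.uint8); C[:A.shape[0],:A.shape[1]]=A; C[:B.shape[0],A.shape[1]:]=B
cv2.imwrite('pics/a2.png',C[:,:,::-1])
rect(f,(198,155,225,180),.062,.085,.069,'scrA')
E
```

```text
up t 50.7 p [519.8 116.6 239.4] yaw -13.0 q6 115.6 F [ 0.3  0.1 -2.1] Mz 0.039 g 0.344
 t 51.3 p [459.5 230.5 239.6] yaw -12.9 q6 129.5 F [ 0.3  0.  -1.7] Mz 0.027 g 0.341
327 224
scrA [521.3 116.6] [28.6 31.6] 22.5 mean [520.8 117.1] 116
```

View pics/a2.png

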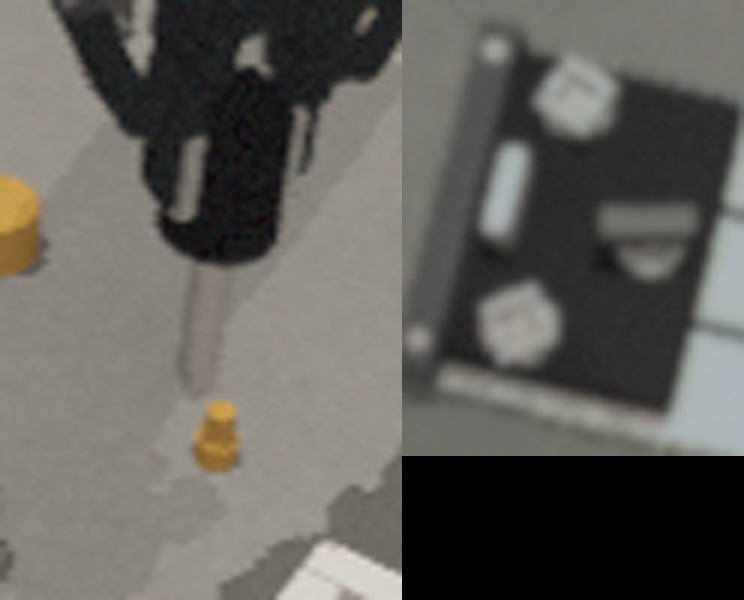

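Screw A's head is at 22.5°, where fully home predicts 23°, so A is home. The driver, though, now leans in the grip, with its shaft running from (212,265) to (195,385). I'll measure the lean.

```bash
python3 - <<'E'
from h import *
s=load('scene'); P=cloud(s); v,u=np.mgrid[174:274,294:361]; Q=P[v,u].reshape(-1,3)
k=(np.hypot(Q[:,0]-.46,Q[:,1]-.23)<.05)&(Q[:,2]>.11)&(Q[:,2]<.26); Q=Q[k]; c=-s['R'].T@s['t']
for lo in np.arange(.11,.26,.01):
    q=Q[(Q[:,2]>=lo)&(Q[:,2]<lo+.01)]
    if len(q)>2: print(round(lo,2),len(q),np.round(np.median(q,0)*1e3,1), 'ext x',np.round(np.ptp(q[:,0])*1e3),'y',np.round(np.ptp(q[:,1])*1e3))
f=load('top'); P=cloud(f); T=P[...,2]
k=(np.hypot(P[...,0]-.46,P[...,1]-.23)<.07)&(T>.12)&(T<.2); print(k.sum())
d=c-np.array([.46,.23,.17]); print('view dir',d/np.linalg.norm(d))
E
```

```text
0.13 18 [465.  235.5 136.8] ext x 11.0 y 11.0
0.14 23 [464.3 235.2 143.9] ext x 12.0 y 13.0
0.15 21 [465.1 234.9 155.1] ext x 12.0 y 10.0
0.16 24 [465.  234.3 164.6] ext x 10.0 y 12.0
0.17 25 [464.2 235.3 175.2] ext x 12.0 y 10.0
0.18 23 [464.8 234.3 184.1] ext x 11.0 y 13.0
0.19 11 [464.7 235.6 191.5] ext x 8.0 y 7.0
0.2 17 [477.7 240.5 208.5] ext x 29.0 y 28.0
0.21 96 [470.  243.7 213.3] ext x 32.0 y 33.0
0.22 72 [467.6 243.3 225.6] ext x 51.0 y 31.0
0.23 100 [472.4 242.5 235.1] ext x 55.0 y 31.0
0.24 112 [473.6 242.2 244.6] ext x 56.0 y 32.0
0.25 102 [470.1 242.6 255. ] ext x 56.0 y 29.0
5
view dir [0.52267551 0.51219296 0.68151939]
```

The shaft is vertical: its depth points sit at constant x and y, so the apparent lean was perspective. The commanded turn exceeded the expected one by about 25°, so I'll put the driver back and check its yaw in the grip.

```bash
python3 - <<'E'
from h import *
d=[.4592,.3268]
arm.move_to(d+[.26],down(R(82.4))); print(arm.line_to(d+[.118],max_speed=.06,force_limit=8)); st('in stand')
arm.grip(.75); arm.line_to(d+[.25]); arm.move_to([.45,.1,.3],down(R(60)))
f=grab('top')
for lo in(.135,.14): rect(f,(115,170,158,212),lo,.2,.146,'handle')
rect(f,(198,155,225,180),.062,.085,.069,'scrA')
st()
E
```

```text
True
in stand t 54.8 p [459.2 326.8 122.5] yaw 82.4 q6 43.0 F [-1.  0.  5.] Mz 0.055 g 0.34
handle [459.8 337.1] [30.6 12.8] 2.4 mean [456.6 337.4] 49
handle [459.8 337.1] [30.6 12.8] 2.4 mean [456.6 337.4] 49Traceback (most recent call last):
  File "<stdin>", line 7, in <module>
  File "h.py", line 32, in rect
    n,l,st,_=cv2.connectedComponentsWithStats(m,connectivity=4); m=l==1+np.argmax(st[1:,4])
                                                                        ~~~~~~~~~^^^^^^^^^^
    return _wrapfunc(a, 'argmax', axis=axis, out=out, **kwds)
    return bound(*args, **kwds)
ValueError: attempt to get argmax of an empty sequence
```

Arm blocks the view; move it away.

```bash
python3 - <<'E'
from h import *
arm.move_to([.40,-.2,.3],down(R(30)))
f=grab('top')
for lo in(.135,.14): rect(f,(115,170,158,212),lo,.2,.146,'handle')
rect(f,(198,155,225,180),.062,.085,.069,'scrA'); rect(f,(205,118,235,140),.062,.085,.073,'scrB');
st()
E
```

```text
handle [458.9 325.9] [34.5 30.9] 83.4 mean [458.7 325.9] 166
handle [459.1 326.8] [32.5 30.6] 82.4 mean [458.9 326.8] 156
scrA [521.  118.8] [33.2 30.2] 27.1 mean [521.  117.7] 123
scrB [621.3  91.7] [33.1 31.5] 56.1 mean [622.  92.] 129
 t 58.5 p [ 400.6 -199.   299.9] yaw 30.1 q6 33.4 F [0.3 0.3 0.1] Mz 0.017 g 0.75
```

The driver is back in the stand at the same yaw (82.4°), so it was not left twisted in the grip. I'll do screw B the same way.

```bash
python3 - <<'E'
from h import *
d=[.4592,.3268]
arm.move_to(d+[.24],down(R(82.4))); arm.line_to(d+[.122],max_speed=.1); arm.grip(0); st('grip')
arm.line_to(d+[.27],max_speed=.12)
b=[.6237,.092]
arm.move_to(b+[.24],down(R(148))); arm.line_to(b+[.195],max_speed=.1); print(arm.line_to(b+[.171],max_speed=.03,force_limit=10)); o=st('down B')
z=o['ee_pos'][2]
if z<.178: drive(b,148,z,z-.0052,120,142)
st()
E
```

```text
grip t 62.1 p [459.4 326.9 122.5] yaw 82.4 q6 43.0 F [ 1.  -1.2  3.8] Mz 0.019 g 0.342
True
down B t 66.2 p [624.3  91.7 176. ] yaw 148.0 q6 -49.6 F [-0.5 -0.3  7.1] Mz -0.015 g 0.343
20 z 175.9 Mz -0.053 Fz 6.0 q6 -29.8 g 0.346
40 z 175.2 Mz 0.028 Fz 6.0 q6 -9.9 g 0.346
60 z 174.5 Mz 0.008 Fz 5.7 q6 10.1 g 0.348
80 z 173.8 Mz 0.028 Fz 5.0 q6 30.1 g 0.344
100 z 173.1 Mz 0.02 Fz 5.8 q6 50.1 g 0.342
120 z 172.4 Mz 0.032 Fz 6.5 q6 70.1 g 0.345
123 z 172.3 Mz 0.042 Fz 5.2 q6 73.1 g 0.345
126 z 172.2 Mz 0.016 Fz 5.1 q6 76.1 g 0.344
129 z 172.1 Mz 0.029 Fz 6.1 q6 79.1 g 0.344
132 z 172.0 Mz 0.054 Fz 5.4 q6 82.1 g 0.344
135 z 171.9 Mz 0.031 Fz 6.2 q6 85.1 g 0.342
138 z 171.8 Mz -0.023 Fz 6.1 q6 88.1 g 0.342
141 z 171.7 Mz 0.095 Fz 6.6 q6 91.1 g 0.344
144 z 171.7 Mz 0.125 Fz 5.8 q6 94.1 g 0.343
 t 70.7 p [624.5  91.3 171.7] yaw 4.2 q6 94.1 F [ 3.5 -4.   5.8] Mz 0.125 g 0.343
```

```bash
python3 - <<'E'
from h import *
b=[.6240,.0916]
for y in (1,-2,-5): arm.move_joints(ik([*b,.171],down(R(y)))); st()
arm.move_joints(ik([*b,.1715],down(R(2))))
arm.line_to(b+[.25],max_speed=.08)
d=[.4592,.3268]
arm.move_to(d+[.26],down(R(82.4))); print(arm.line_to(d+[.118],max_speed=.06,force_limit=8)); st('in stand')
arm.grip(.75); arm.line_to(d+[.25]); arm.move_to([.40,-.2,.3],down(R(30)))
f=grab('top'); s=grab('scene')
rect(f,(115,170,158,212),.14,.2,.146,'handle')
rect(f,(198,155,225,180),.062,.085,.07,'scrA'); rect(f,(205,118,235,140),.062,.085,.07,'scrB'); rect(f,(222,138,248,162),.085,.12,.101,'knob'); rect(f,(355,170,386,205),.03,.06,.038,'pk')
for nm,bx in dict(A=(203,158,222,176),B=(210,120,230,138)).items():
    q=cloud(f)[bx[1]:bx[3],bx[0]:bx[2],2]; print(nm,'top z',np.median(q[(q>.062)&(q<.085)]))
ext=lambda im,b,k: cv2.resize(im[b[1]:b[3],b[0]:b[2]],None,fx=k,fy=k,interpolation=cv2.INTER_CUBIC)
A=ext(s['img'],(170,125,390,325),2.5);B=ext(f['img'],(193,115,250,191),4); C=np.zeros((A.shape[0],A.shape[1]+B.shape[1],3),np.uint8); C[:,:A.shape[1]]=A; C[:B.shape[0],A.shape[1]:]=B
cv2.imwrite('pics/f1.png',C[:,:,::-1]); print(C.shape); st()
E
```

```text
t 71.0 p [624.7  91.2 171.8] yaw 1.2 q6 97.1 F [ 3.3 -3.5  5.2] Mz 0.18 g 0.349
 t 71.2 p [624.6  91.2 171.7] yaw -1.8 q6 100.1 F [ 3.1 -3.7  6. ] Mz 0.181 g 0.342
 t 71.5 p [624.6  91.2 171.7] yaw -4.8 q6 103.1 F [ 2.9 -4.1  5.5] Mz 0.209 g 0.345
True
in stand t 76.1 p [459.2 326.8 122.5] yaw 82.4 q6 43.0 F [ 0.4 -0.2  3.8] Mz -0.025 g 0.34
handle [458.8 326.1] [33.9 30.5] 81.1 mean [458.9 326.3] 159
scrA [520.1 117.2] [30.1 30.6] 22.5 mean [520.3 117.3] 107
scrB [620.4  90.7] [35.3 29.2] 21.0 mean [621.7  92.3] 116
knob [560.6  58. ] [13.5 39.6] 0.4 mean [559.9  57. ] 86Traceback (most recent call last):
  File "<stdin>", line 11, in <module>
  File "h.py", line 32, in rect
    n,l,st,_=cv2.connectedComponentsWithStats(m,connectivity=4); m=l==1+np.argmax(st[1:,4])
                                                                        ~~~~~~~~~^^^^^^^^^^
    return _wrapfunc(a, 'argmax', axis=axis, out=out, **kwds)
    return bound(*args, **kwds)
ValueError: attempt to get argmax of an empty sequence
```

```bash
python3 - <<'E'
from h import *
arm.move_to([.33,-.05,.35],down(R(0)))
f=grab('top'); s=grab('scene')
ext=lambda im,b,k: cv2.resize(im[b[1]:b[3],b[0]:b[2]],None,fx=k,fy=k,interpolation=cv2.INTER_CUBIC)
A=ext(s['img'],(170,125,390,325),2.5);B=ext(f['img'],(193,115,250,191),4); C=np.zeros((A.shape[0],A.shape[1]+B.shape[1],3),np.uint8); C[:,:A.shape[1]]=A; C[:B.shape[0],A.shape[1]:]=B
cv2.imwrite('pics/f1.png',C[:,:,::-1])
for nm,bx in dict(A=(203,158,222,176),B=(210,120,230,138)).items():
    q=cloud(f)[bx[1]:bx[3],bx[0]:bx[2],2]; print(nm,'top z',np.median(q[(q>.062)&(q<.085)]))
st(); rect(f,(345,160,398,218),.015,.06,.038,'pk/tray')
E
```

```text
A top z 0.0703200199684333
B top z 0.06988068965776466
 t 80.4 p [330.5 -50.5 349.4] yaw 0.0 q6 81.3 F [ 0.3 -0.2  0.2] Mz -0.027 g 0.749
pk/tray [ 471.8 -330.3] [150.2 138.7] 6.1 mean [ 488.2 -339.4] 421
```

View pics/f1.png

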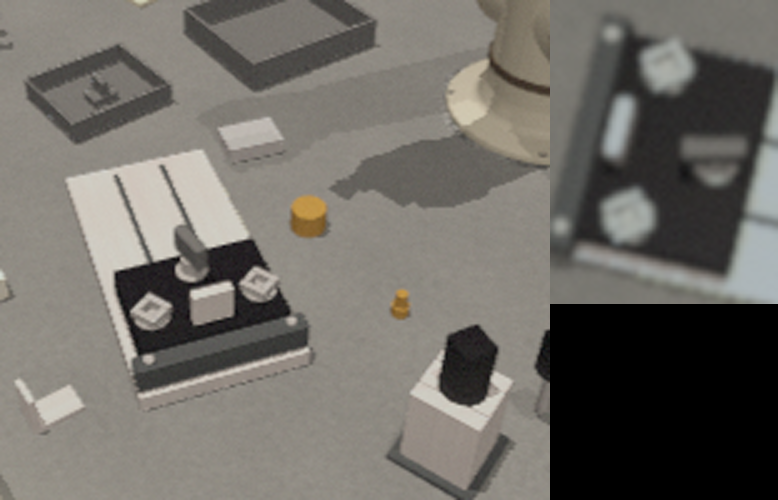

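The packer is in the small tray (100,92). The carriage is against the stop, the knob is at tight, and both heads sit at 70 mm with 21–22.5° yaw, which is home. The driver is upright in the stand (468,365) and the bystanders are in place. Handing in.

```bash
python3 -c "
from h import *
print(workorder.hand_in())"
```

```text
the job is handed in; nothing more can be done
None
```

The job is done and handed in at about 80 s of robot time; no verdict is reported. I loosened the clamp and moved the one packer present into the smaller tray. I then slid the carriage to its stop, retightened the clamp, drove both screws with the larger driver, and put it back in its stand.

**Last checks**
- **Carriage:** a second push of 30 N moved it less than 0.1 mm, so it is hard against the stop.
- **Clamp:** I turned the knob until it hit its hard stop at 1.1 N m, and its bar now sits at the tight angle.
- **Screws:** both heads read 70 mm high, which is what fully home should give. Their yaws are 22.5° and 21°, against 23° expected.
- **Rest of the bench:** the last picture shows the packer standing in the tray, the driver upright in its stand, and the bystanders in view apparently where they were. I did not measure the bystanders' shifts.

**What disagreed**
- **Hard-stop torque:** my 0.7 N m test for the screws' hard stop never tripped; the torque levelled off at 0.2–0.3 N m.
- **Extra turn on screw A:** I turned the driver about 25° more than screw A could account for, so something slipped. The driver went back at its original yaw, so I judged both screws home from sink depth, head height and head angle.
- **Packer check:** one automatic check of the packer failed with an error. The final picture settled it.

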